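# Set the packing guide's sliding stop

## Task

Set the packing guide on the table for the next parcel: with your fingertips, gently push its grey sliding stop along the rail until it clicks into the notch beside the green marker and sits there by itself. Only push the stop, never grip it; do not lift, tip or shift the pump bottles standing around, and end with your hand clear of everything.

Things in the scene. Friction and masses are not known exactly. Their poses are not given: they have to be found in the camera images.
- guide: Packing guide fixed to the table: bed 420 mm long (y), white deck 124 mm wide (x -62..+62 mm), 24 mm high, notched steel strip along its middle. Origin on the table under the deck's middle; x to the far side, y along the rail to the end wall (y +198..+210 mm, 80 mm high), z up. A far ledge (x +62..+90 mm, 14 mm high) carries 3 markers. Notches at y = -68, +4, +76 mm.
- stop: Sliding stop: grey block, 96 mm (x) by 100 mm along the rail (y), from 27 to 78 mm above the table, too wide to grip. Origin mid-length, 26 mm above the table, axes like the guide's. It slides only along the guide's y, origin from y = -140 to +110 mm, starts 25 mm or more short of the first notch, and stays where it is left. Sliding takes 1 to 3 N.
- stop_push (a point): Centre of the stop's rear face, away from the end wall (orange pad; flat upright face 96 mm wide, 50 mm high), 53 mm above the table; push here towards the guide's +y. A spring plunger drops into each notch passed: within about 4 mm of it the stop is pulled in (resistance dips, the stop jumps ahead of the finger). Pushing it on out of a notch takes about 6 to 14 N.
- stop_index (a point): Tip of the red pointer on the stop's far side, at the middle of its length (36 mm above the table), below the red line across its top. When the stop is in a notch the pointer has the same guide y as the marker beside that notch.
- marker_green: Green marker: upright round plastic peg 18 mm thick on a black foot 22 x 26 mm, top 54 mm above the table, fixed on the ledge on the far side of the guide beside one of the three notches (77 mm from the guide's middle line). Origin under the foot's centre; axes like the guide's. The one to set the stop to.
- marker_yellow: Yellow marker, same shape, beside another notch.
- marker_blue: Blue marker, same shape, beside the remaining notch.
- lotion_a: White lotion bottle with black pump, 70 mm thick, 200 mm high, 0.45 kg, loose bystander. Origin under its centre, z up.
- lotion_b: Second white lotion bottle with black pump, same size, loose bystander. Origin under its centre, z up.
- soap: Clear blue soap bottle with pump, 57 x 71 x 195 mm, 0.5 kg, loose bystander. Origin under its centre, z up.

How it is judged (in metres and radians):
On the way:
1. the stop is pushed with the fingers (contact force between the fingers and stop above 0.5 N), for 0.05 s.
At the end, for the whole second after the job is handed in: The stop rests in the notch beside the green marker (its pointer within 3 mm of the marker's middle along the rail) and the three loose bottles stand upright within 20 mm of where they were (y of stop_index in the frame of marker_green between -0.003 and 0.003 m and linear speed of stop below 0.005 m/s and distance of each of lotion_a, lotion_b, soap from where it was at the start of the episode below 0.02 m and angle between each of lotion_a, lotion_b, soap's own z axis and vertical below 0.15 rad); the robot touches nothing.
It fails at once if the stop is gripped or rammed (more than 40 N between fingers and stop) (contact force between the fingers and stop above 40 N).
It fails at once if the white lotion bottle (lotion_a) is lifted, tipped or shifted by more than 20 mm (distance of lotion_a from where it was at the start of the episode above 0.02 m or angle between lotion_a's own z axis and vertical above 0.3 rad).
It fails at once if the white lotion bottle (lotion_b) is lifted, tipped or shifted by more than 20 mm (distance of lotion_b from where it was at the start of the episode above 0.02 m or angle between lotion_b's own z axis and vertical above 0.3 rad).
It fails at once if the blue soap bottle (soap) is lifted, tipped or shifted by more than 20 mm (distance of soap from where it was at the start of the episode above 0.02 m or angle between soap's own z axis and vertical above 0.3 rad).
It also fails if it takes over 42 s, if anything falls off the work surface, if the arm or the gripper's body presses on something with over 40 N, if the wrist force passes 120 N, or if a joint passes its speed limit or range.

## Robot

A 6-joint arm with a two-finger parallel gripper is mounted at the origin on a cart in front of the work surface, level with it; the furniture and walls round the work are solid. World frame = base frame: x ahead of the robot, y to its left, z up, the work surface at z = 0. Lengths are in m, angles in degrees, forces in N, time in s.
With the tool pointing down it reaches from about 0.25 to 0.725 m from the base axis. Payload 4 kg.
Tool frame: the origin (TCP) lies midway between the tips of the shut fingers; the grasp point (between the pads) lies 19 mm behind it (hold_point_z is the distance from the TCP to the grasp point, in m); z points along the fingers, y is the direction in which the jaws open and shut (so a half turn about z gives the same grasp; the last joint's range is limited). The gripper opens to 85 mm and grips with 20 to 120 N. Pads are 22 mm wide; open, the fingers measure 114 mm over their backs; the gripper's body (76 mm by 85 mm) begins 54 mm behind the grasp point. The pads swing forward as they close: fully open they stand 13 mm farther back than shut.
Start: joints at [66.692, 13.785, 0.286, 76.501, 0, 90], TCP at [0.198, 0.459, 0.231] pointing down, gripper open.
Joint ranges: [-155.79, 155.79], [-60.16, 107.12], [-62.33, 73.08], [-114, 123.19], [-81.49, 82.49], [-180, 180]. Speed limits (degrees/s): [159.86, 159.86, 180, 180, 180, 180].

## Interface

Orientations are given as a 3x3 rotation matrix whose columns are the frame's x, y, z axes.
In Python, from rig import * gives the robot as it stands. The module is installed in compiled form; this text tells all that it offers.
- The arm moves only by the tool send_rows, never from a script. Its argument "moves" is one flat list of numbers, 7 for each row, row after row: the turn, a rotation vector about the tool's x, y, z in units of 5 degrees (1.0 is 5 degrees), then the shift along the tool's x, y, z in units of 30 mm (1.0 is 30 mm), then the opening, from 0 (shut) to 1 (fully open). A call has 1 to 12 rows; each row shifts and turns the pose as measured when the row begins, along the tool's axes as they then stand; what a row does not reach is not made up. A row lasts 1/12 s, in which the tool goes at most 41.7 mm and 7.16 degrees, less where a joint would pass 70% of its speed; a pose out of reach is approached as far as the arm can. A call is refused whole if a number of a shift passes 1 or a number of a turn 1, either way. A call with a gripper value outside its range is refused whole. The fingers move at their own pace and stop on an object; "force" is the grip in N (left out, the last holds). Time passes only in rows, so rows that do not move let the fingers close. It gives the time, the measured TCP pose, the force and the opening at its end, in the units of the state.
- sense(): the state, without advancing time (a new reading comes with each control period).
- camera(name): name is "side" or "top" or "wrist"; returns a dict with "img" (400x640x3 uint8, blue, green, red), "mtx" (3x3 intrinsics, pixels), "origin" and "attitude" of the camera in the world. Camera axes: x right, y up, looking along -z (the intrinsics and any distortion apply to the point x, -y, -z); pixel columns grow to the right and rows downward; lengths in m; the calibration is good to about 2 mm. A picture is of the moment at which its call begins. There is no depth.
- finish_job(): hands the job in, once; it reports no verdict.
The state is a dict: "time": time; "joint_positions": joint angles; "joint_vel": joint speeds; "tau": joint torques, N m; "eef_pos": TCP position; "orientation": TCP orientation; "force": force on the tool from outside, world axes, zero at the start; "moment": the same for the moment, N m; "finger_gap": finger opening in m.
Only numpy, scipy, OpenCV 4.12 (cv2) and the standard library are available. Lean on these libraries where they do the work, as an engineer would, in place of code of your own. Each camera call takes 0.05 s, during which the arm holds its last target.

## Working session

There is one attempt and no reset: what is moved stays moved. The work goes in short steps, Python scripts to look and compute and a tool call to move; the robot and the scene stay as the last step left them, time stands still between calls to the robot, and variables do not carry over. Pictures are saved under pics/ and viewed, and the job is handed in when it is done.

Besides the shell and the picture viewer there is one more tool, called after "Call:" as name(argument=value, ...) on one line, values as JSON. send_rows: Moves the arm, as the interface text tells. Its arguments: {"type":"object","properties":{"moves":{"type":"array"},"force":{"type":"number"}},"required":["moves"]}

```bash
mkdir -p pics
python3 - <<'E'
from rig import *
import cv2,numpy as np
s=sense();print(s['time'],s['eef_pos'],s['orientation'],s['force'],s['finger_gap'])
for n in("side","top","wrist"):
    c=camera(n);cv2.imwrite(f"pics/{n}0.png",c['img']);print(n,np.round(c['mtx'],1).tolist(),np.round(c['origin'],4).tolist(),np.round(c['attitude'],4).tolist(),[k for k in c])
    np.savez(f"{n}0.npz",**{k:c[k] for k in('img','mtx','origin','attitude')})
E
```

```text
0.0 [0.19759617 0.45860065 0.23042306] [[-9.18376425e-01  3.95707054e-01 -8.18513531e-04]
 [ 3.95707900e-01  9.18374409e-01 -1.92424573e-03]
 [-9.73572629e-06 -2.09107418e-03 -9.99997814e-01]] [ 0.24729738 -0.14018832 -0.51750874] 0.08502927407880541
side [[504.7, 0.0, 316.7], [0.0, 504.7, 192.6], [0.0, 0.0, 1.0]] [0.4446, -0.7353, 0.6767] [[0.9998, 0.0149, -0.012], [-0.0183, 0.5642, -0.8254], [-0.0055, 0.8255, 0.5644]] ['img', 'mtx', 'origin', 'attitude']
top [[402.3, 0.0, 314.7], [0.0, 402.3, 198.9], [0.0, 0.0, 1.0]] [0.303, 0.1391, 1.2032] [[0.0224, 0.9907, -0.1345], [-0.9997, 0.0203, -0.0168], [-0.0139, 0.1348, 0.9908]] ['img', 'mtx', 'origin', 'attitude']
wrist [[296.4, 0.0, 320.4], [0.0, 296.4, 200.8], [0.0, 0.0, 1.0]] [0.1211, 0.492, 0.3735] [[0.3957, -0.8695, -0.2957], [0.9184, 0.374, 0.1291], [-0.0017, -0.3227, 0.9465]] ['img', 'mtx', 'origin', 'attitude']
```

View pics/top0.png

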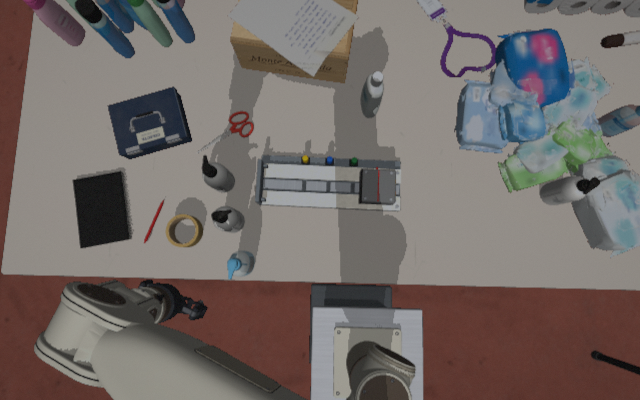

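View pics/side0.png

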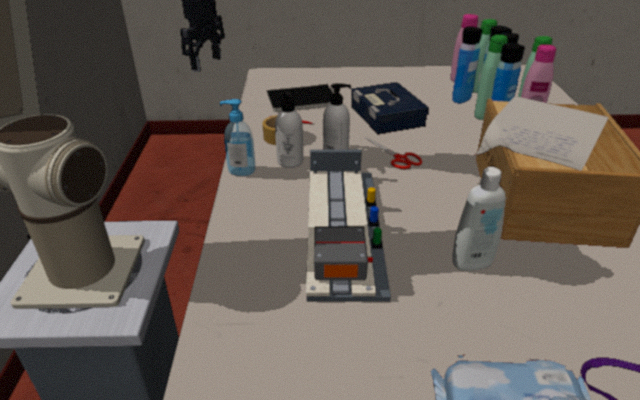

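View pics/wrist0.png

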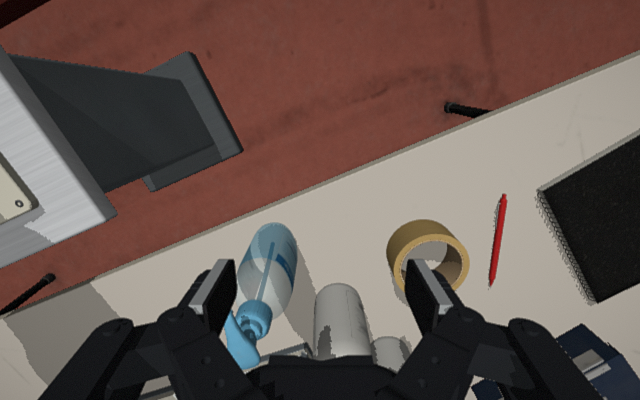

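The top view shows the end wall at the left (col 260), the stop at cols 360-397 with its red line at about 378, and the markers yellow (305,160), blue (330,160) and green (354,161). Green is therefore beside the first notch. I'll zoom in to measure.

Run:
```python
import cv2,numpy as np
d=np.load('top0.npz');cv2.imwrite('pics/topz.png',cv2.resize(d['img'][145:220,250:410],None,fx=5,fy=5,interpolation=cv2.INTER_CUBIC))
d=np.load('side0.npz');cv2.imwrite('pics/sidez.png',cv2.resize(d['img'][140:310,290:410],None,fx=3.5,fy=3.5,interpolation=cv2.INTER_CUBIC))
```

```text
(no output)
```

View pics/topz.png

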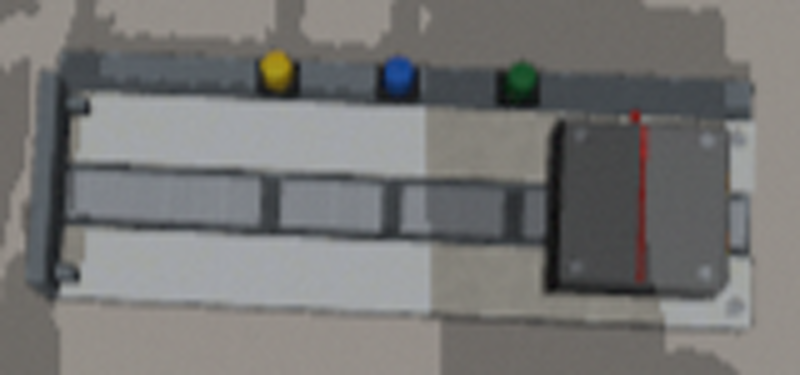

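View pics/sidez.png

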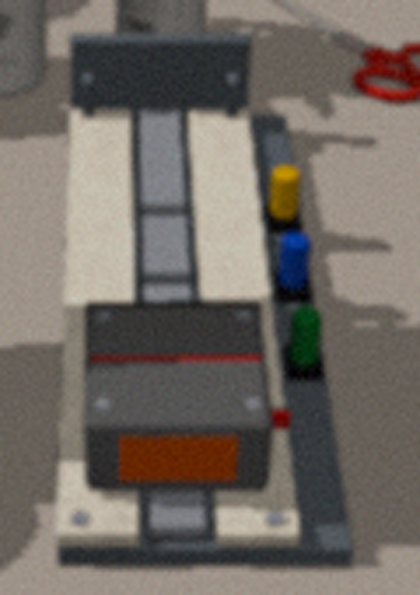

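```bash
cat > h.py <<'E'
import numpy as np
def proj(d,P):
    c=(np.asarray(P)-d['origin'])@d['attitude']; x=c[:,0]/-c[:,2]; y=-c[:,1]/-c[:,2]
    m=d['mtx'];return np.c_[m[0,0]*x+m[0,2],m[1,1]*y+m[1,2]]
E
cat > fit.py <<'E'
import numpy as np
from h import *
from scipy.optimize import least_squares
T=dict(np.load('top0.npz'));S=dict(np.load('side0.npz'))
# x,y,z(mm), moves-with-stop, u,v zoomed
tp=[(-62,-210,0,0,750,327),(90,-210,14,0,752,83),(77,-68,54,0,522,73),(77,4,54,0,400,70),(77,76,54,0,277,64),(48,0,78,1,645,125),(-48,0,78,1,640,283)]
sp=[(-62,-210,0,0,60,562),(90,-210,0,0,352,556),(77,-68,54,0,307,309),(77,4,54,0,295,236),(77,76,54,0,285,170),(-48,0,78,1,89,358),(48,0,78,1,264,357),(-48,-50,78,1,87,430),(48,-50,78,1,268,430),(-48,-50,27,1,87,487),(48,-50,27,1,268,487),(-62,204,80,0,73,38),(62,204,80,0,250,38)]
def W(p,a):
    x,y,th,s=p;a=np.array(a,float);L=a[:,:3]/1000;L[:,1]+=a[:,3]*s
    c,n=np.cos(th),np.sin(th);return np.c_[x+c*L[:,0]-n*L[:,1],y+n*L[:,0]+c*L[:,1],L[:,2]]
def res(p,full=False):
    a=np.array(tp);r1=proj(T,W(p,tp))-((a[:,4:]+.5)/5-.5+[250,145])
    b=np.array(sp);r2=proj(S,W(p,sp))-((b[:,4:]+.5)/3.5-.5+[290,140])
    return (r1,r2) if full else np.r_[r1.ravel(),r2.ravel()]
r=least_squares(res,[.4,.1,0,-.12],loss='soft_l1',x_scale=[.01,.01,.01,.01])
print(r.x,np.degrees(r.x[2]));print(*[np.round(q,1) for q in res(r.x,True)],sep='\n')
p=r.x;print(W(p,[(0,-50,53,1),(0,-80,53,1),(0,-68-50,53,0),(77,-68,0,0)]))
# bottles
def ray(d,u,v,z):
    m=d['mtx'];w=d['attitude']@np.array([(u-m[0,2])/m[0,0],-(v-m[1,2])/m[1,1],-1]);return d['origin']+w*(z-d['origin'][2])/w[2]
print(ray(S,240,170,0),ray(S,289,162,0),ray(S,337,150,0), ray(S,478,265,0))
E
python3 fit.py
```

```text
[ 0.50084876  0.11647444 -0.02335292 -0.13694683] -1.3380236583157092
[[-1.2  1.3]
 [ 0.2 -0.5]
 [-0.1  0.7]
 [-0.3  0.3]
 [-0.3  0.4]
 [-0.  -0.7]
 [ 0.1  1.1]]
[[-0.5  0.7]
 [ 0.2  2.4]
 [ 0.3  0.5]
 [ 0.5 -0. ]
 [ 0.4 -0.3]
 [-1.  -0.3]
 [ 1.2 -0.1]
 [-0.7 -2.6]
 [ 2.2 -2.6]
 [-0.4  2.2]
 [ 0.7  2.2]
 [-1.  -1.2]
 [ 0.3 -1.4]]
[[ 0.4964834  -0.07042142  0.053     ]
 [ 0.49578288 -0.10041324  0.053     ]
 [ 0.49809336 -0.00149339  0.053     ]
 [ 0.57623991  0.04669497  0.        ]]
[0.26572829 0.36152219 0.        ] [0.38945758 0.39773782 0.        ] [0.51782148 0.45743609 0.        ] [ 0.77030792 -0.00510848  0.        ]
```

Fit: the guide is at (0.501, 0.116) with yaw -1.3°. The stop is at guide y of about -137 mm, so it needs about 69 mm to the first (green) notch. First move: raise, shut the fingers and turn.

Call:
send_rows(moves=[0,0,0,0,0,-1,0,0,0,0,0,0,-1,0,0,0,0.5,0,0,-1,0,0,0,1,0,0,0,0,0,0,1,0,0,0,0,0,0,1,0,0,0,0,0,0,1,0,0,0,0,0,0,1,0,0,0,0,0,0,1,0,0,0,0,0,0,1,0,0,0,0,0,0,1,0,0,0,0,0,0,1,0,0,0,0], force=20)

```text
time: 1.15
eef_pos: [0.1963, 0.4557, 0.3196]
orientation: [[-0.291, 0.957, -0.006], [0.957, 0.291, -0.014], [-0.011, -0.01, -1.0]]
force: [-0.7, -0.3, -0.1]
finger_gap: -0.0003
```

Call:
send_rows(moves=[0,0,0.9,-1,0,0,0,0,0,0.9,-1,0,0,0,0,0,0.9,-1,0,0,0,0,0,0.9,-1,0.5,0,0,0,0,0,-1,0.8,0,0,0,0,0,-1,0.8,0,0,0,0,0,-1,0.8,0,0,0,0,0,-1,0.8,0,0,0,0,0,-1,0.8,0,0,0,0,0,-1,0.8,0,0,0,0,0,-1,0.8,0,0,0,0,0,-1,0.8,0,0])

```text
time: 2.15
eef_pos: [0.4187, 0.0817, 0.3188]
orientation: [[0.021, 1.0, -0.01], [1.0, -0.021, -0.017], [-0.018, -0.01, -1.0]]
force: [0.2, 0.4, -0.1]
finger_gap: 0.0002
```

Call:
send_rows(moves=[0,0,0,-1,0.37,0,0,0,0,0,-1,0.37,0,0,0,0,0,-1,0.37,0,0,0,0,0,-1,0.37,0,0,0,0,0,-1,0.37,0,0,0,0,0,-1,0.37,0,0,0,0,0,-1,0.37,0,0,0,0,0,0,0,0,0])

```text
time: 2.82
eef_pos: [0.4957, -0.1477, 0.3175]
orientation: [[0.03, 0.999, -0.014], [0.999, -0.03, -0.018], [-0.019, -0.014, -1.0]]
force: [-0.7, -0.1, -0.4]
finger_gap: 0.0001
```

Run:
```python
from rig import *
import cv2
s=sense();print(s['eef_pos'],s['orientation'])
cv2.imwrite('pics/s1.png',camera('side')['img'])
```

```text
[ 0.49573043 -0.1476615   0.31754041] [[ 0.0298399   0.99945012 -0.01445811]
 [ 0.99938313 -0.03009964 -0.01809339]
 [-0.01851863 -0.01390928 -0.99973176]]
```

View pics/s1.png

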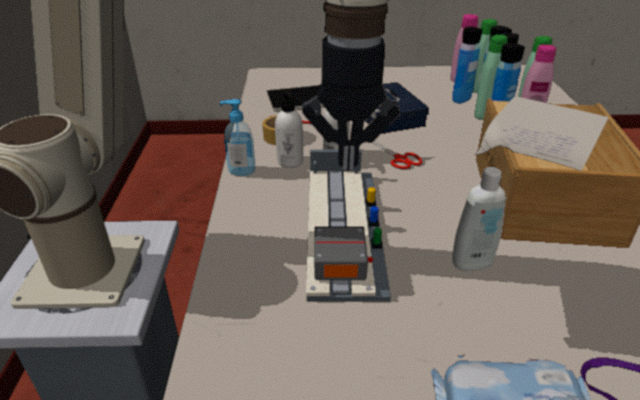

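Bottles unmoved and the hand is above the rear of the guide. Next I descend behind the stop.

Call:
send_rows(moves=[0,0,0,0,0,1,0,0,0,0,0,0,1,0,0,0,0,0,0,1,0,0,0,0,0,0,1,0,0,0,0,0,0,1,0,0,0,0,0,0,1,0,0,0,0,0,0,1,0,0,0,0,0,0,0.8,0,0,0,0,0,0.5,0,0,0,0,0,0,0,0,0])

```text
time: 3.7
eef_pos: [0.5027, -0.1396, 0.0746]
orientation: [[0.022, 1.0, -0.016], [1.0, -0.022, -0.011], [-0.012, -0.015, -1.0]]
force: [1.2, 0.0, 1.0]
finger_gap: -0.0003
```

Call:
send_rows(moves=[0,0,0,0,-0.1,0.6,0,0,0,0,0,-0.1,0.4,0,0,0,0,0.7,0,0,0,0,0,0,0.5,0,0,0,0,0,0,0,0,0,0])

```text
time: 4.12
eef_pos: [0.4943, -0.0987, 0.0444]
orientation: [[0.018, 1.0, -0.018], [1.0, -0.018, -0.01], [-0.01, -0.017, -1.0]]
force: [-1.3, 0.9, 0.3]
finger_gap: 0.0002
```

Run:
```python
from rig import *
import cv2
s=sense();print(s['eef_pos'],s['force'])
i=camera('side')['img'];cv2.imwrite('pics/s2.png',cv2.resize(i[140:320,270:420],None,fx=3.3,fy=3.3,interpolation=cv2.INTER_CUBIC))
```

```text
[ 0.49429099 -0.09873741  0.04438783] [-1.26751544  0.85829858  0.31220279]
```

View pics/s2.png

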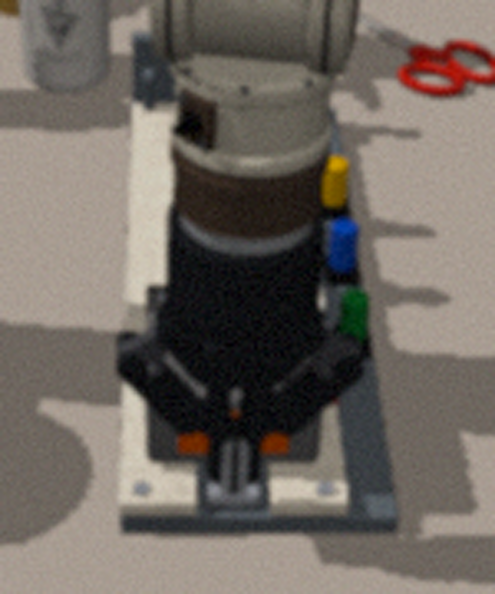

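The fingers are centred on the orange pad, with a gap still ahead. Pushing gently now.

Call:
send_rows(moves=[0,0,0,0.2,0,0,0,0,0,0,0.2,0,0,0,0,0,0,0.2,0,0,0,0,0,0,0.2,0,0,0,0,0,0,0.2,0,0,0,0,0,0,0.2,0,0,0])

```text
time: 4.67
eef_pos: [0.4961, -0.0662, 0.0466]
orientation: [[0.022, 1.0, -0.013], [1.0, -0.023, -0.021], [-0.022, -0.013, -1.0]]
force: [-0.6, -4.9, -0.5]
finger_gap: 0.0002
```

```bash
cat > look.py <<'E'
import sys,numpy as np,cv2
from rig import *
from h import *
s=sense();print(s['time'],s['eef_pos'],np.round(s['force'],1))
n=sys.argv[1]
c=camera('top');cv2.imwrite(f'pics/t{n}.png',cv2.resize(c['img'][130:230,250:410],None,fx=5,fy=5,interpolation=cv2.INTER_CUBIC))
c=camera('side');cv2.imwrite(f'pics/s{n}.png',cv2.resize(c['img'][140:310,290:410],None,fx=3.5,fy=3.5,interpolation=cv2.INTER_CUBIC))
E
python3 look.py 3
```

```text
4.6667 [ 0.49610764 -0.06617983  0.04661695] [-0.6 -4.9 -0.5]
```

View pics/s3.png

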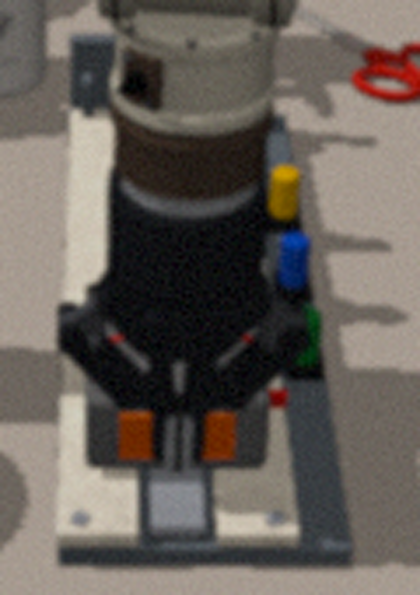

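View pics/t3.png

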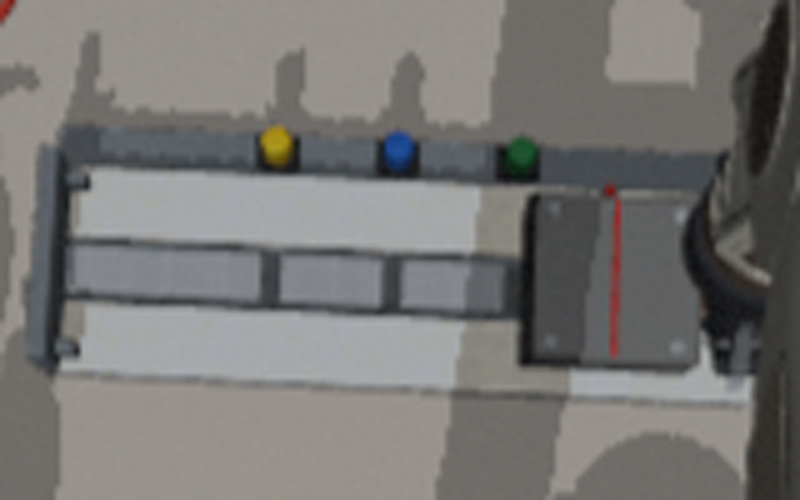

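The stop has moved about 16 mm (red line now at col 615 in the zoom), with about 53 mm left. Continuing.

Call:
send_rows(moves=[0,0,0,0.2,0,0,0,0,0,0,0.2,0,0,0,0,0,0,0.2,0,0,0,0,0,0,0.2,0,0,0,0,0,0,0.2,0,0,0,0,0,0,0.15,0,0,0,0,0,0,0.1,0,0,0])

```text
time: 5.35
eef_pos: [0.4969, -0.0322, 0.0468]
orientation: [[0.028, 1.0, -0.013], [0.999, -0.028, -0.032], [-0.033, -0.012, -0.999]]
force: [-1.5, -4.6, 0.5]
finger_gap: 0.0005
```

```bash
python3 look.py 4
```

```text
5.35 [ 0.49693822 -0.03217896  0.04676012] [-1.5 -4.6  0.5]
```

View pics/t4.png

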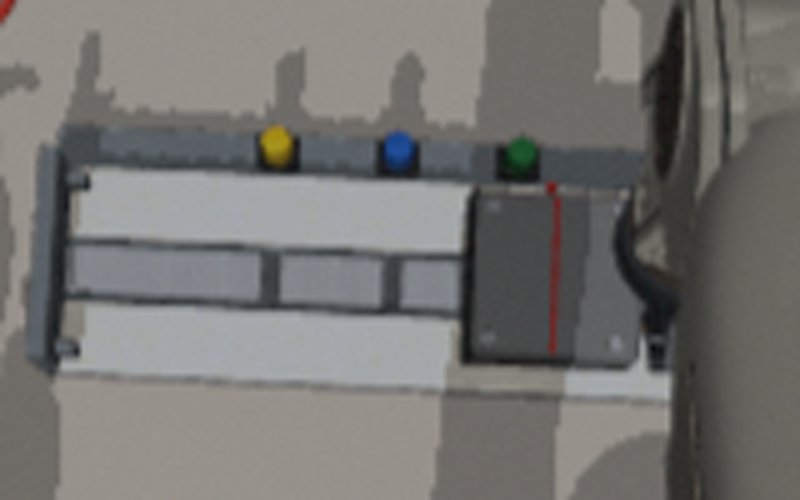

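Pointer at col 551, about 18 mm left. I'll use smaller steps and watch the force.

Call:
send_rows(moves=[0,0,0,0.12,0,0,0,0,0,0,0.12,0,0,0,0,0,0,0.12,0,0,0])

```text
time: 5.7
eef_pos: [0.4972, -0.0211, 0.0467]
orientation: [[0.029, 1.0, -0.013], [0.999, -0.029, -0.032], [-0.032, -0.012, -0.999]]
force: [-0.1, -2.5, 1.1]
finger_gap: 0.0
```

Call:
send_rows(moves=[0,0,0,0.1,0,0,0])

```text
time: 5.78
eef_pos: [0.4974, -0.0174, 0.0466]
orientation: [[0.029, 1.0, -0.013], [0.999, -0.029, -0.031], [-0.031, -0.012, -0.999]]
force: [-0.7, -1.3, 0.3]
finger_gap: -0.0002
```

```bash
python3 look.py 5
```

```text
5.7833 [ 0.49735902 -0.01741285  0.04661045] [-0.7 -1.3  0.3]
```

View pics/t5.png

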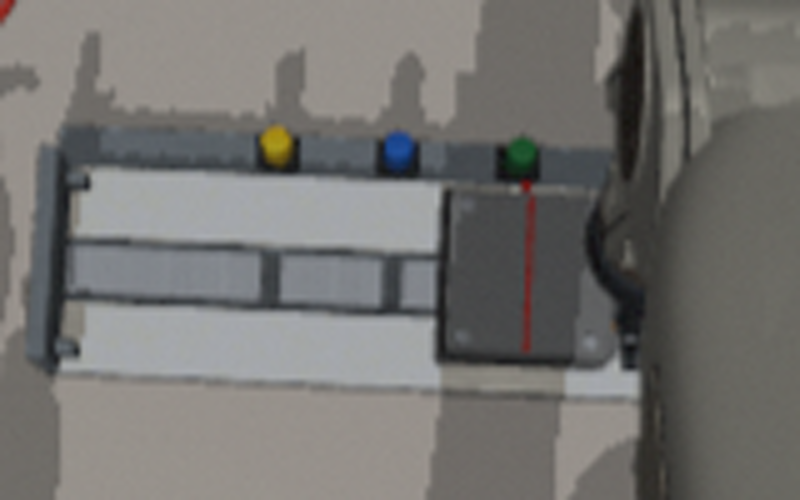

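```bash
cat >> fit.py <<'E'
for s in(-.137,-.068,-.071):
    a=proj(T,W((p[0],p[1],p[2],s),[(54,0,36,1),(48,0,78,1),(-48,0,78,1),(48,50,78,1)]));print(s,np.round((a-[250,130]+.5)*5-.5,1).tolist())
E
python3 fit.py|tail -3; python3 look.py 6; python3 -c "
import cv2,numpy as np
a=cv2.imread('pics/t6.png');r=(a[:,:,2].astype(int)-a[:,:,1])
for v in (185,220,280,340):
  w=np.clip(r[v,480:580]-40,0,None);print(v,(w*np.arange(480,580)).sum()/max(w.sum(),1))
a=cv2.imread('pics/t4.png');r=(a[:,:,2].astype(int)-a[:,:,1])
"
```

```text
-0.137 [[635.0, 201.4], [644.9, 196.5], [640.8, 363.7], [556.9, 192.8]]
-0.068 [[517.9, 196.5], [523.6, 191.4], [518.0, 358.4], [435.8, 187.7]]
-0.071 [[523.0, 196.7], [528.8, 191.6], [523.4, 358.6], [441.1, 188.0]]
5.8833 [ 0.49744213 -0.01667585  0.04647939] [-0.4  0.4 -0.3]
185 521.5863309352518
220 526.8985507246376
280 522.9807692307693
340 521.8888888888889
```

```bash
python3 look.py 7; python3 -c "
import cv2,numpy as np
for f in '4567':
  a=cv2.imread(f'pics/t{f}.png');r=(a[:,:,2].astype(int)-a[:,:,1])
  for v in (185,220,280,340):
    w=np.clip(r[v,480:580]-40,0,None);print(f,v,(w*np.arange(480,580)).sum()/max(w.sum(),1))
"
```

```text
5.9833 [ 0.49740761 -0.01722196  0.04645229] [-0.5 -0.4  0.5]
4 185 551.3487394957983
4 220 556.921875
4 280 553.816091954023
4 340 552.311320754717
5 185 526.1912225705329
5 220 530.28
5 280 527.6694915254237
5 340 526.6623376623377
6 185 521.5863309352518
6 220 526.8985507246376
6 280 522.9807692307693
6 340 521.8888888888889
7 185 520.9168975069252
7 220 524.765625
7 280 522.2745098039215
7 340 520.5
```

View pics/t7.png

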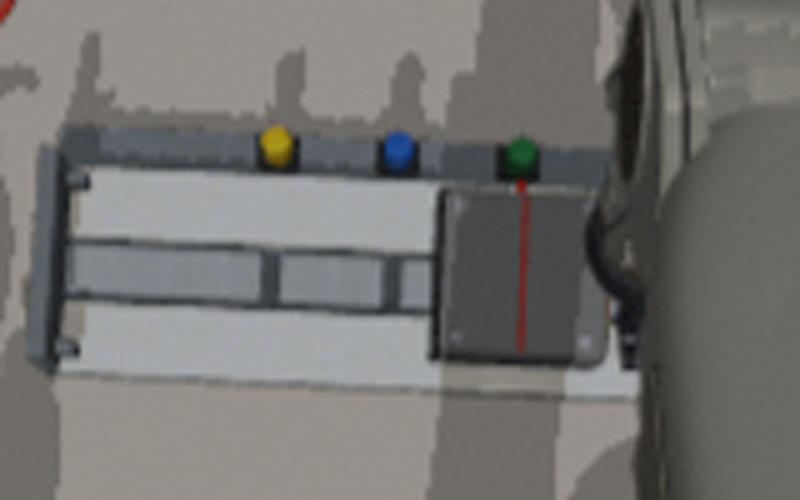

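View pics/s7.png

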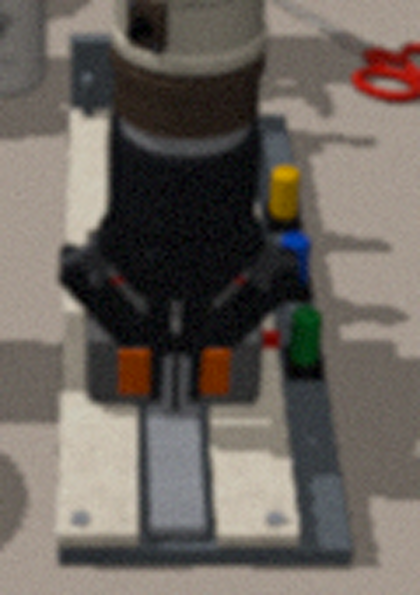

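The stop jumped ahead of a still finger: the pointer went from col 526 to 521, in line with the green peg (521), and the force fell to 0. Backing off, then rising.

Call:
send_rows(moves=[0,0,0,-0.5,0,0,0,0,0,0,-0.8,0,0,0,0,0,0,-1,0,0,0,0,0,0,-1,0,0,0,0,0,0,0,0,-1,0,0,0,0,0,0,-1,0,0,0,0,0,0,-1,0,0,0,0,0,0,-1,0,0,0,0,0,0,-1,0,0,0,0,-0.5,0,-1,0,0,0,0,0,0,0,0])

```text
time: 7.0
eef_pos: [0.4947, -0.1291, 0.2338]
orientation: [[0.026, 0.999, -0.021], [0.999, -0.027, -0.023], [-0.023, -0.02, -1.0]]
force: [1.7, -0.4, 0.2]
finger_gap: -0.0003
```

```bash
python3 look.py 8; python3 -c "
import cv2,numpy as np
for f in '8':
  a=cv2.imread(f'pics/t{f}.png');r=(a[:,:,2].astype(int)-a[:,:,1])
  for v in (185,220,280,340):
    w=np.clip(r[v,480:580]-40,0,None);print(f,v,(w*np.arange(480,580)).sum()/max(w.sum(),1))
"; python3 -c "
from rig import *
import cv2
cv2.imwrite('pics/full8.png',camera('side')['img'])"
```

```text
7.0 [ 0.49471875 -0.12912033  0.23375912] [ 1.7 -0.4  0.2]
8 185 519.1727272727272
8 220 522.4134615384615
8 280 521.3267326732673
8 340 517.9183673469388
```

View pics/t8.png

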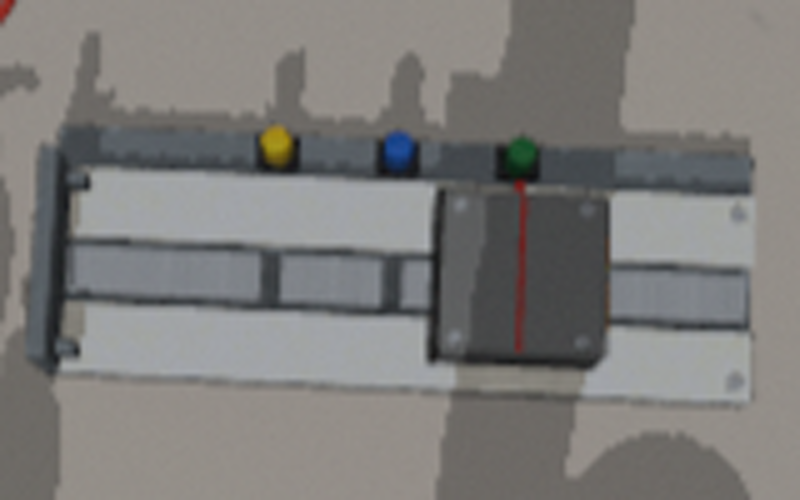

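View pics/full8.png

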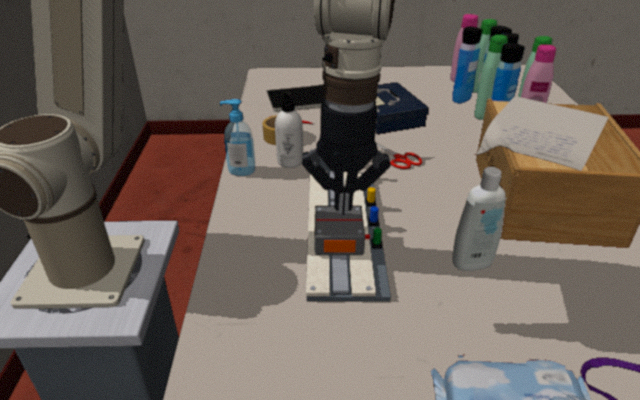

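The line now matches the model for guide y = -68 mm (518-522 measured, 518-523 predicted). Before handing in, I'll compare the bottles' positions in the top view with the first picture.

Run:
```python
from rig import *
import cv2,numpy as np
c=camera('top');a=np.load('top0.npz')['img'][145:280,195:258];b=c['img'][145:280,195:258]
print(cv2.absdiff(a,b).mean(), cv2.phaseCorrelate(a.mean(2),b.mean(2)))
cv2.imwrite('pics/cmp.png',cv2.resize(np.hstack([a,b]),None,fx=4,fy=4))
print(sense()['force'])
finish_job()
```

```text
4.484891240446796 ((-0.05361902267423346, 0.5700129886502907), 0.8278869984431444)
[-0.10799464  0.30987471 -0.44955866]
the job is handed in; nothing more can be done
```

View pics/cmp.png

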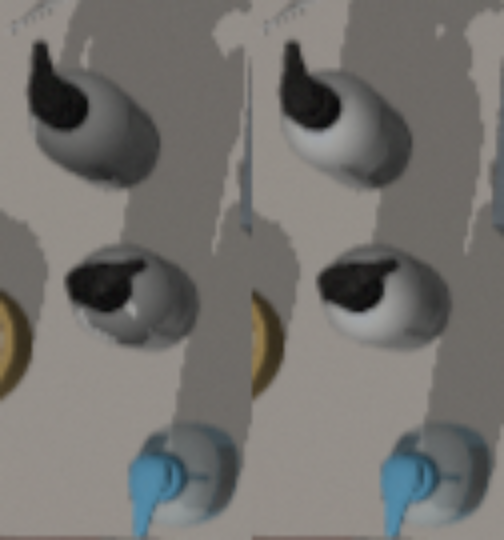

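I pushed the stop about 69 mm with the shut fingertips until it clicked into the first notch, the one beside the green marker. Then I backed off, raised the hand clear and handed the job in at about 7 s of the 42 s. The system reported no verdict.

- **Click:** near the notch the stop jumped ahead while the finger held still. The push force, which read about 5 N at most between moves, fell to about 0.
- **Stop position:** with the hand away, the red line sits where my calibrated model puts it for the notch at guide y = -68 mm, within about 1 mm. The pointer tip is about 2 zoomed pixels from the green peg's middle in the top view, again about 1 mm. The limit is 3 mm.
- **Measurement limits:** some hand-picked points in the position fit were off by up to 2.6 pixels, mostly stop edges in the side view. I did not re-measure the stop a second time after backing off.
- **Bottles:** the first and last top pictures show all three standing in the same places. An image comparison of that area gave a shift of about 0.6 pixel (under 2 mm), some of which may come from the changed shadows.
- **Hand:** it ended at a height of 0.234 m, touching nothing, with only sensor noise on the wrist force (about 0.5 N).

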